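# Free a stone-polishing disc: back off the left-hand nut and take out the slotted washer

## Robot

A 7-joint arm with a two-finger parallel gripper is mounted at the origin on the work surface. World frame = base frame: x ahead of the robot, y to its left, z up, the work surface at z = 0. Lengths are in m, angles in rad, forces in N, time in s.
With the tool pointing down it reaches from about 0.425 to 0.925 m from the base axis. Payload 6.8 kg.
Tool frame: the origin (TCP) lies midway between the tips of the shut fingers; the grasp point (between the pads) lies r.grasp_offset behind it (r.grasp_offset is the distance from the TCP to the grasp point, in m); z points along the fingers, y is the direction in which the jaws open and shut (so a half turn about z gives the same grasp; the last joint's range is limited). The gripper opens to 85 mm and grips with 20 to 120 N. Pads are 22 mm wide; open, the fingers measure 114 mm over their backs; the gripper's body (76 mm by 85 mm) begins 54 mm behind the grasp point. The pads swing forward as they close: fully open they stand 13 mm farther back than shut.
Start: joints at [-1.285, 0.477, 0.022, 1.555, -0.011, 1.109, -0.083], TCP at [0.259, 0.623, 0.231] pointing down, gripper open.
Joint ranges: [-2.96, 2.96], [-0.34, 2.1], [-1.41, 1.46], [0.24, 2.44], [-1.37, 4.51], [0.17, 1.92], [-2.96, 2.96]. Speed limits (rad/s): [2.39, 2.39, 3.14, 3.14, 3.14, 3.14, 3.14].

## Interface

Orientations are given as a rotation vector (axis times angle).
In Python, from bench import r gives the robot as it stands. The module is installed in compiled form; this text tells all that it offers.
- The arm moves only by the tool send_rows, never from a script. Its argument "moves" is one flat list of numbers, 4 for each row, row after row: the shift along the tool's x, y, z in mm, then the turn about the tool's z in degrees. A call has 1 to 8 rows; each row is the pose to reach, as a shift and turn from the pose commanded when the call began, along the tool's axes at that moment; what a row does not reach only later rows make up. A row lasts 1/8 s, in which the tool goes at most 62.5 mm and 10.7 degrees, less where a joint would pass 70% of its speed; a pose out of reach is approached as far as the arm can. A call with a gripper value outside its range is refused whole. "hand" is the closure, from 0 (fully open) to 1 (shut), set as the call begins (left out, the last holds). The fingers move at their own pace and stop on an object; "newtons" is the grip in N (left out, the last holds). Time passes only in rows, so rows that repeat a pose let the fingers close. It gives the time, the measured TCP pose, the force and the opening at its end, in the units of the state.
- r.get_obs(): the state, without advancing time (a new reading comes with each control period).
- r.grab_frame(name): name is "scene" or "top" or "wrist"; returns a dict with "img" (400x640x3 uint8, red, green, blue), "mtx" (3x3 intrinsics, pixels), "world_to_cam" (4x4, takes a point from world to camera coordinates). Camera axes: x right, y up, looking along -z (the intrinsics and any distortion apply to the point x, -y, -z); pixel columns grow to the right and rows downward; lengths in m; the calibration is good to about 2 mm. A picture is of the moment at which its call begins. There is no depth.
- r.hand_in(): hands the job in, once; it reports no verdict.
The state is a dict: "clock": time; "joints": joint angles; "qvel": joint speeds; "tau": joint torques, N m; "tcp_pos": TCP position; "orientation": TCP orientation; "contact_force": force on the tool from outside, world axes, zero at the start; "moment": the same for the moment, N m; "grip_width": finger opening in m.
Only numpy, scipy, OpenCV 4.12 (cv2) and the standard library are available. Lean on these libraries where they do the work, as an engineer would, in place of code of your own. Each camera call takes 0.05 s, during which the arm holds its last target.

## Task

The disc of the stone polisher has to be changed. Its T-bar nut has a LEFT-HAND thread: loosen it by turning it clockwise seen from above, feeling that it really gives, all the way until it stops against its retaining ring, without forcing it against the ring or the wrong way; then draw the slotted clamp washer out sideways from under the nut without dragging it hard on the nut, and lay it flat in the grey parts tray (lay it, do not drop it). Leave the other things on the bench where they are.

Things in the scene. Friction and masses are not known exactly. Their poses are not given: they have to be found in the camera images.
- lap: Stone polisher, fixed: low grey square housing 220 x 220 x 62 mm, with a round abrasive disc 200 mm across on top whose flat face is 85 mm above the bench. Origin under its centre on the bench, z up. The upright 10 mm spindle comes out of the disc's centre.
- nut: Steel T-bar nut. Origin at the centre of its cross bar (60 mm along its x, 20 mm wide along y, 20 mm high), 36 mm above the disc face when tight, 42.5 mm on its ring. Grip the bar across its width. Left-hand thread: rises 2.5 mm per rad clockwise. Starts an unknown 0 to 1.0 rad from tight; tight to ring is 2.6 rad. The way the bar points tells nothing of this. Drag 0.3 N m, then a dead stop.
- nut_flange (a point): Centre of the underside of the nut's round flange (36 mm across, 6 mm thick), 30.7 mm below the bar's centre. Between flange and bar is a neck 12 mm across, 15 mm high. Spindle end and retaining ring (14 mm across) stand up to 13 mm above the bar's top.
- spindle (a joint): Wind-up of the spindle (rad, 0 at rest, positive counter-clockwise from above). Its rubber-sprung lock gives 0.25 rad per N m put on the nut and springs back: while the nut turns along its thread it reads about 0.075 (negative when turning clockwise); beyond 0.25 (1 N m) either way the nut is being forced.
- washer: Loose slotted steel clamp washer, about 0.25 kg, on the disc under the nut's flange. Origin on its underside at the spindle. Plate 5 mm thick, 60 mm wide (y), x = -28 to +92 mm; slot 14 mm wide, open to -x. At the prong ends (x = -28 to -21 mm) lips 4.8 mm high hook behind the flange; they pass 2 mm below it once the nut is on its ring. Drawn level along its own +x it is clear after 60 mm.
- tab (a point): Centre of the washer's upright grip tab, 24 mm long (x), 10 mm thick (y), 40 mm high, standing on the plate; this point is 78 mm from the washer's origin along its x axis and 25 mm above the washer's underside. Axes as the washer's: x points away from the spindle, the way to pull.
- tray: Grey open parts tray, fixed, outside 160 mm (x) x 210 mm (y) x 34 mm high, walls and floor 5 mm. Origin under its centre on the bench.
Things that resemble listed ones, but are neither listed nor needed, are in the scene too. Leave any green or pink look-alike of the washer alone.

How it is judged:
On the way, in this order (a step that is already met when the one before it is completed fails the run):
1. the nut is backed off to its retaining ring (bar centre at least 42.0 mm above the disc face; 42.5 is the ring) (z of nut in the frame of lap above 0.127 m), for 0.2 s.
2. the washer is drawn out clear of the spindle (horizontal distance between washer and nut above 0.05 m), for 0.1 s.
At the end, for the whole second after the job is handed in: The nut stands at its retaining ring (bar centre at least 41.5 mm above the disc face); the washer lies flat (within 0.1 rad) on the tray's floor, tab up, within the tray's walls, released and at rest (z of nut in the frame of lap above 0.1265 m and x of tab in the frame of tray between -0.08 and 0.08 m and y of tab in the frame of tray between -0.105 and 0.105 m and x of washer in the frame of tray between -0.08 and 0.08 m and y of washer in the frame of tray between -0.105 and 0.105 m and angle between washer's own z axis and vertical below 0.1 rad and height (world z) of washer below 0.012 m and linear speed of washer below 0.02 m/s); the robot touches nothing.
It fails at once if the nut is forced, against its ring or the wrong way (spindle wound up more than 0.25 rad, 1 N m) (value of joint spindle above 0.25 rad or value of joint spindle below -0.25 rad).
It fails at once if the washer is dragged on the nut with more than 20 N (contact force between washer and nut above 20 N).
It fails at once if the washer is dropped: out of the fingers, off the disc, and more than 30 mm above the tray's floor (horizontal distance between washer and nut above 0.17 m and height (world z) of washer above 0.035 m and contact force between the fingers and washer below 0.05 N).
It fails at once if another thing on the bench is shifted by more than 20 mm (distance of any of brush, tin, volute, mallet, sample, flange, pot from where it was at the start of the episode above 0.02 m).
It also fails if it takes over 72 s, if anything falls off the work surface, if the arm or the gripper's body presses on something with over 40 N, if the wrist force passes 120 N, or if a joint passes its speed limit or range.

## Working session

There is one attempt and no reset: what is moved stays moved. The work goes in short steps, Python scripts to look and compute and a tool call to move; the robot and the scene stay as the last step left them, time stands still between calls to the robot, and variables do not carry over. Pictures are saved under pics/ and viewed, and the job is handed in when it is done.

Besides the shell and the picture viewer there is one more tool, called after ">>>" as a command line: name --argument value ..., lists and objects as JSON in quotes. send_rows: Moves the arm, as the interface text tells. Its arguments: {"type":"object","properties":{"moves":{"type":"array"},"hand":{"type":"number"},"newtons":{"type":"number"}},"required":["moves"]}

```bash
mkdir -p pics; python3 - <<'E'
from bench import r
import cv2
print(r.get_obs(), r.grasp_offset)
for n in ("scene","top","wrist"):
    f=r.grab_frame(n); cv2.imwrite(f"pics/{n}0.png",f["img"][:,:,::-1]); print(n,f["mtx"].round(1).tolist(),f["world_to_cam"].round(3).tolist())
E
```

```text
{'clock': 0.0, 'joints': array([-1.28510853,  0.47781354,  0.02231103,  1.55646432, -0.01150063,
        1.10932115, -0.08309913]), 'qvel': array([0.00132078, 0.00041058, 0.0001909 , 0.00077734, 0.00093294,
       0.00037641, 0.00040066]), 'tau': array([ 9.26866924e-04, -5.96450901e+01,  1.60858747e+00, -2.81197876e+01,
        1.25184099e-02,  9.44314466e-03,  1.84959640e-05]), 'tcp_pos': array([0.25875512, 0.62277594, 0.23031073]), 'orientation': array([-6.14450627e-01, -3.08066949e+00,  2.92613472e-03]), 'contact_force': array([ 0.21265814,  0.04184645, -0.42769972]), 'moment': array([-0.01055839,  0.05152898, -0.0103652 ]), 'grip_width': 0.08532236713128946} 0.0187
scene [[366.2, 0.0, 318.3], [0.0, 366.2, 203.4], [0.0, 0.0, 1.0]] [[0.732, 0.681, 0.01, -0.435], [-0.355, 0.369, 0.859, 0.163], [0.582, -0.632, 0.512, -1.251], [0.0, 0.0, 0.0, 1.0]]
top [[377.8, 0.0, 322.1], [0.0, 377.8, 192.4], [0.0, 0.0, 1.0]] [[0.026, -0.999, 0.019, -0.09], [0.986, 0.029, 0.165, -0.649], [-0.165, 0.015, 0.986, -0.847], [0.0, 0.0, 0.0, 1.0]]
wrist [[295.2, 0.0, 320.2], [0.0, 295.2, 198.9], [0.0, 0.0, 1.0]] [[0.385, 0.923, -0.002, -0.674], [-0.891, 0.371, -0.263, 0.034], [-0.243, 0.103, 0.965, -0.379], [0.0, 0.0, 0.0, 1.0]]
```

View pics/scene0.png

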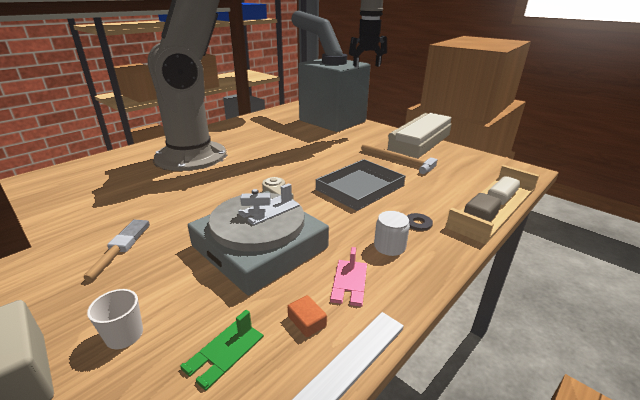

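View pics/top0.png

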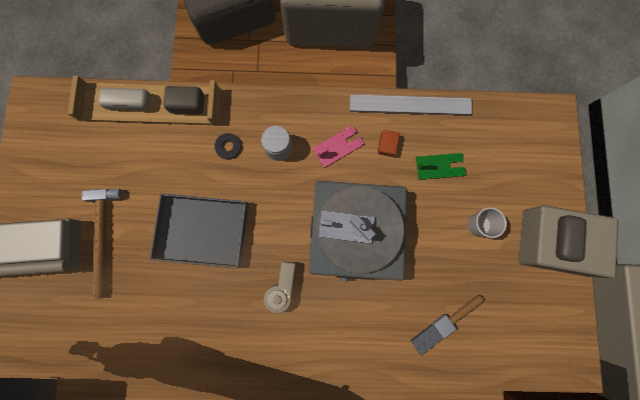

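View pics/wrist0.png

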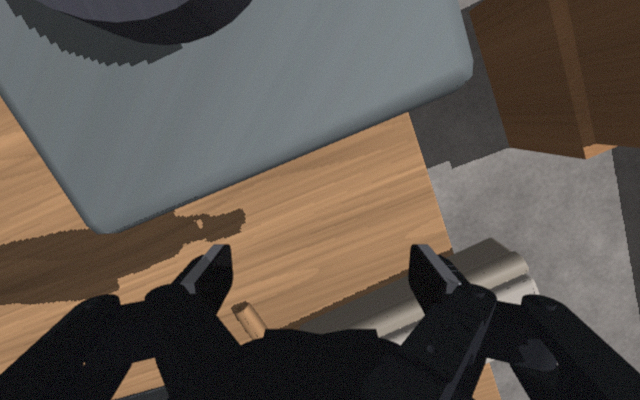

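The top picture shows the lap at about (358,230), with the steel washer and nut on it. Its tab end is near (325,226) and the nut near (365,228). The tray is at (200,231). Green (441,166) and pink (338,146) washers are look-alikes to be left alone; the steel one on the disc under the nut fits. I'll enlarge it to confirm.

```bash
cat > h.py <<'E'
import numpy as np, cv2
from bench import r
def proj(f,P):
    P=np.atleast_2d(P); c=P@f["world_to_cam"][:3,:3].T+f["world_to_cam"][:3,3]
    c=c*[1,-1,-1]; p=c@f["mtx"].T; return p[:,:2]/p[:,2:]
def onz(f,uv,z):
    R=f["world_to_cam"][:3,:3]; t=f["world_to_cam"][:3,3]
    d=np.linalg.inv(f["mtx"])@[uv[0],uv[1],1]; d=R.T@(d*[1,-1,-1]); o=-R.T@t
    return o+d*(z-o[2])/d[2]
def crop(f,name,x0,y0,w,h,s):
    cv2.imwrite("pics/"+name,cv2.resize(f["img"][y0:y0+h,x0:x0+w,::-1],None,fx=s,fy=s,interpolation=cv2.INTER_CUBIC))
E
python3 - <<'E'
from h import *
f=r.grab_frame("top"); crop(f,"topc.png",300,172,120,112,5)
for uv in [(151,264),(241,267),(249,201),(160,195)]: print(onz(f,uv,.034).round(4))
g=r.grab_frame("scene"); crop(g,"scenec.png",190,165,150,110,5)
E
```

```text
[0.4725 0.3244 0.034 ]
[0.4709 0.1135 0.034 ]
[0.6282 0.1038 0.034 ]
[0.6368 0.3192 0.034 ]
```

View pics/topc.png

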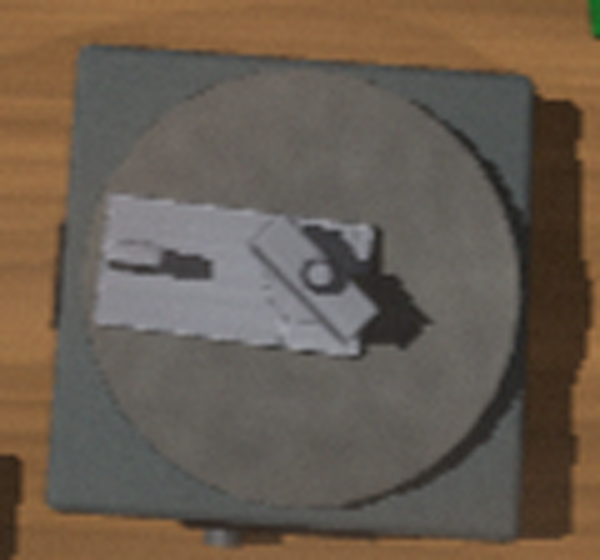

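View pics/scenec.png

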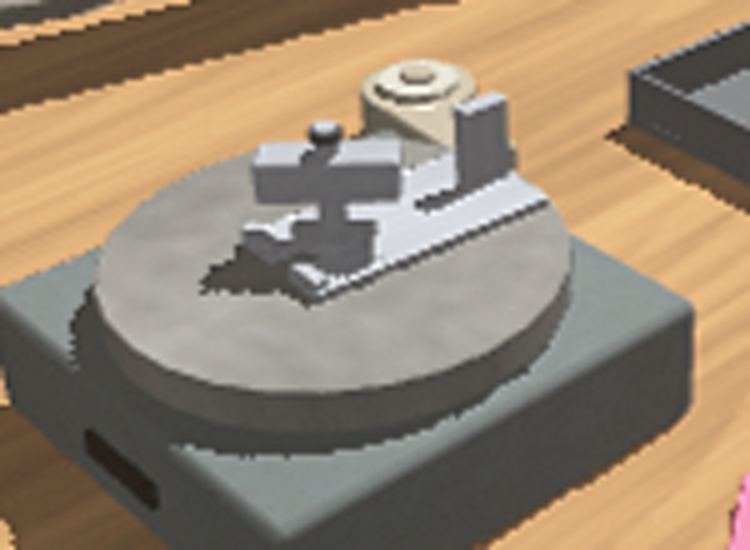

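```bash
python3 - <<'E'
from h import *
f=r.grab_frame("top"); c=lambda x,y:(300+x/5-.4,172+y/5-.4)
print("disc",onz(f,c(306,287),.085))
B=[onz(f,c(*p),.1325) for p in [(285,217),(250,240),(340,342),(380,308)]]
B=np.array(B); print("bar",B.mean(0),B.round(4).tolist()); d=(B[2]+B[3]-B[0]-B[1])/2; print(np.linalg.norm(d),np.degrees(np.arctan2(d[1],d[0])))
W=np.array([onz(f,c(*p),.09) for p in [(107,194),(94,324),(360,356),(378,226)]]); print("washer",W.round(4).tolist())
d=(W[0]+W[1]-W[2]-W[3])/2; print(np.linalg.norm(d),np.degrees(np.arctan2(d[1],d[0])))
print("tab top", onz(f,c(131,248),.13))
g=r.grab_frame("scene"); c2=lambda x,y:(190+x/5-.4,165+y/5-.4)
for z in(.131,.134): print("bar scene",[onz(g,c2(*p),z).round(4) for p in[(252,170),(402,165),(405,140),(262,144)]])
print("tab scene",[onz(g,c2(*p),.13).round(4) for p in[(456,106),(477,108),(506,97),(483,93)]])
# washer axis
E
```

```text
disc [ 0.56416336 -0.16222809  0.085     ]
bar [ 0.56531174 -0.15977356  0.1325    ] [[0.5907, -0.1472, 0.1325], [0.5803, -0.1322, 0.1325], [0.5377, -0.1713, 0.1325], [0.5526, -0.1884, 0.1325]]
0.05695367922719935 -135.11431320076483
washer [[0.6036, -0.0706, 0.09], [0.5446, -0.0663, 0.09], [0.5335, -0.1862, 0.09], [0.5924, -0.1942, 0.09]]
0.12228441972613571 84.77021013069258
tab top [ 0.57566635 -0.08102463  0.13      ]
bar scene [array([ 0.5525, -0.1904,  0.131 ]), array([ 0.5931, -0.1457,  0.131 ]), array([ 0.578 , -0.1311,  0.131 ]), array([ 0.538 , -0.1745,  0.131 ])]
bar scene [array([ 0.557 , -0.1933,  0.134 ]), array([ 0.5972, -0.1489,  0.134 ]), array([ 0.5823, -0.1345,  0.134 ]), array([ 0.5425, -0.1775,  0.134 ])]
tab scene [array([ 0.5694, -0.0948,  0.13  ]), array([ 0.5773, -0.0897,  0.13  ]), array([ 0.5789, -0.074 ,  0.13  ]), array([ 0.5689, -0.0784,  0.13  ])]
```

Steel washer confirmed under the nut; spindle about (0.565,-0.161), bar yaw about 46°, and washer pull axis about 84°. The lip and tab geometry matches the sizes given. Next I move over the nut, turning counter-clockwise so there is wrist range left for the loosening.

>>> send_rows --moves '[-25,-26,-20,-4,-60,-62,-40,-8,-95,-98,-50,-12,-130,-134,-50,-16,-165,-170,-50,-20,-200,-206,-50,-24,-240,-248,-50,-30,-280,-290,-50,-34]' --hand 0.3 --newtons 40

```text
clock: 1.35
tcp_pos: [0.4068, 0.2464, 0.2816]
orientation: [-0.317, 3.125, 0.001]
contact_force: [1.4, -0.1, 0.6]
grip_width: 0.0599
```

```bash
cat >> h.py <<'E'
from scipy.spatial.transform import Rotation as Ro
def goto(p,yaw=None,pt="tcp"):
    o=r.get_obs(); R=Ro.from_rotvec(o["orientation"]).as_matrix()
    d=R.T@(np.array(p)-o["tcp_pos"])*1000
    ty=np.degrees(np.arctan2(R[1,1],R[0,1]))
    print("clock %.2f"%o["clock"],"tcp",o["tcp_pos"].round(4),"tooly yaw %.1f"%ty,"tilt %.2f"%np.degrees(np.arccos(-R[2,2])),"j",o["joints"].round(2),"F",o["contact_force"].round(1),"M",o["moment"].round(2),"w %.4f"%o["grip_width"])
    print("shift",d.round(1), "turn", None if yaw is None else round((ty-yaw+180)%360-180,1))
E
python3 -c "
from h import *
goto([.565,-.160,.23],136)"
```

```text
clock 1.35 tcp [0.4068 0.2464 0.2816] tooly yaw 101.6 tilt 0.05 j [-0.78  0.09  0.11  1.96 -0.01  1.09  1.11] F [ 1.4 -0.1  0.6] M [-0.07  0.   -0.03] w 0.0599
shift [ -73.2 -429.9   51.4] turn -34.4
```

>>> send_rows --moves '[-9,-54,0,-4,-18,-108,5,-8,-27,-162,10,-13,-36,-216,20,-17,-45,-268,25,-21,-55,-322,30,-26,-64,-376,40,-30,-73,-430,51,-34.4]'

```text
clock: 2.35
tcp_pos: [0.5638, -0.1604, 0.2303]
orientation: [-1.227, 2.891, -0.0]
contact_force: [0.3, 0.4, 1.1]
grip_width: 0.0594
```

```bash
python3 - <<'E'
from h import *
goto([.565,-.160,.23],136)
f=r.grab_frame("wrist"); crop(f,"w1.png",0,0,640,400,1.25)
E
```

```text
clock 2.35 tcp [ 0.5638 -0.1604  0.2303] tooly yaw 136.0 tilt 0.06 j [-0.13  0.34  0.38  1.8  -0.15  1.03  2.68] F [0.3 0.4 1.1] M [-0.02 -0.05 -0.07] w 0.0594
shift [-1.1 -0.6  0.3] turn 0.0
```

View pics/w1.png

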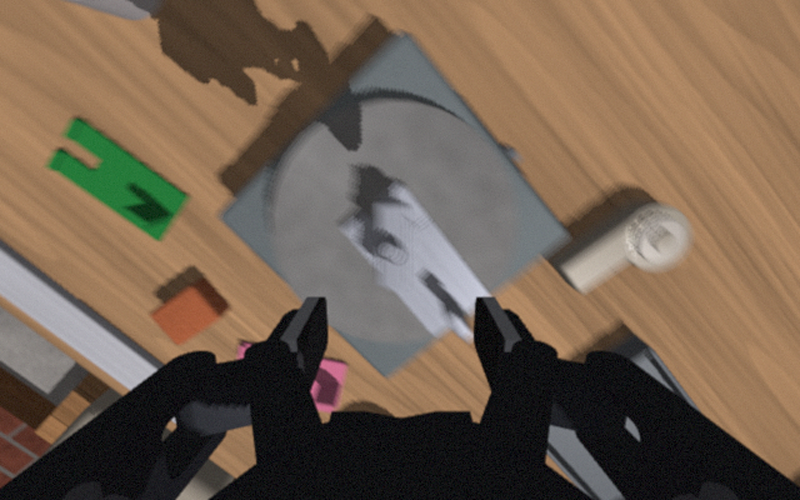

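The wrist view shows the nut near (385,235), but it is motion-blurred, so I'll retake it.

```bash
python3 - <<'E'
from h import *
r.grab_frame("wrist");r.grab_frame("wrist")
f=r.grab_frame("wrist"); crop(f,"w2.png",230,120,200,160,4)
goto([.565,-.160,.23],136)
E
```

```text
clock 2.55 tcp [ 0.5628 -0.16    0.2298] tooly yaw 135.7 tilt 0.05 j [-0.13  0.34  0.38  1.8  -0.15  1.03  2.68] F [0.3 0.1 0.3] M [ 0.01 -0.03 -0.07] w 0.0597
shift [-1.5 -1.6 -0.2] turn -0.3
```

View pics/w2.png

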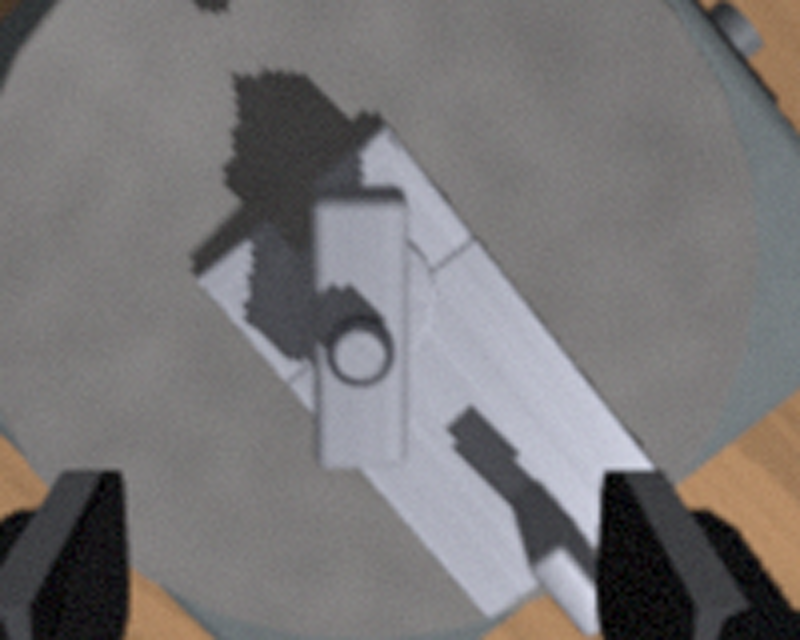

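The bar is sharp here: top-face corners at crop (314,206), (405,203), (406,466), (319,468). The tab top is around (568,590).

```bash
python3 - <<'E'
from h import *
f=r.grab_frame("wrist"); c=lambda p:(230+p[0]/4-.4,120+p[1]/4-.4)
for z in (.131,.134):
    B=np.array([onz(f,c(p),z) for p in[(314,206),(405,203),(406,466),(319,468)]])
    d=(B[2]+B[3]-B[0]-B[1])/2; w=(B[1]+B[2]-B[0]-B[3])/2
    print(B.mean(0).round(4),np.linalg.norm(d),np.linalg.norm(w),np.degrees(np.arctan2(d[1],d[0])))
W=np.array([onz(f,c(p),.09) for p in[(383,122),(198,278),(490,615)]]);print("washer",W.round(4).tolist())
for a,b in((0,1),(1,2)):
    d=W[b]-W[a];print(np.linalg.norm(d),np.degrees(np.arctan2(d[1],d[0])))
E
```

```text
[ 0.5662 -0.1573  0.131 ] 0.05840273241254539 0.019017543713769278 46.232115200321985
[ 0.5656 -0.158   0.134 ] 0.05767934770057845 0.01878198965981632 46.232115200322006
washer [[0.5331, -0.1837, 0.09], [0.5922, -0.1882, 0.09], [0.6036, -0.07, 0.09]]
0.05927711405928852 -4.36970562889391
0.11876165931899568 84.51454971834742
```

```bash
python3 -c "
from h import *
goto([.5655,-.1595,.106],136.2)"
```

```text
clock 2.60 tcp [ 0.563  -0.1584  0.2301] tooly yaw 135.8 tilt 0.05 j [-0.13  0.34  0.38  1.8  -0.15  1.03  2.68] F [0.2 0.3 0.6] M [ 0.03  0.01 -0.01] w 0.0599
shift [ -1.   -2.7 124.1] turn -0.4
```

>>> send_rows --moves '[-1.5,-1.5,20,-0.4,-1.5,-1.5,40,-0.4,-1.5,-1.5,60,-0.4,-1.5,-1.5,80,-0.4,-1.5,-1.5,95,-0.4,-1.5,-1.5,110,-0.4,-1.5,-1.5,120,-0.4,-1.5,-1.5,124,-0.4]'

```text
clock: 3.6
tcp_pos: [0.5651, -0.1587, 0.1058]
orientation: [1.233, -2.889, -0.001]
contact_force: [-0.6, 0.2, 0.6]
grip_width: 0.0598
```

```bash
python3 - <<'E'
from h import *
for i in range(3):
    f=r.grab_frame("wrist");goto([.5655,-.1595,.106],136.2)
crop(f,"w3.png",160,100,320,240,2.5)
f=r.grab_frame("scene"); crop(f,"s3.png",190,145,150,130,5)
E
```

```text
clock 3.65 tcp [ 0.565  -0.1588  0.1056] tooly yaw 136.2 tilt 0.04 j [-0.08  0.5   0.33  1.9  -0.22  0.78  2.75] F [ 0.6 -0.9 -0.6] M [-0.03 -0.01  0.02] w 0.0599
shift [ 0.1 -0.9 -0.4] turn 0.0
clock 3.70 tcp [ 0.5651 -0.1589  0.1061] tooly yaw 136.2 tilt 0.02 j [-0.08  0.5   0.33  1.9  -0.22  0.78  2.75] F [-0.6  0.4  0.5] M [0.04 0.04 0.01] w 0.0597
shift [ 0.2 -0.7  0.1] turn 0.0
clock 3.75 tcp [ 0.5654 -0.159   0.1064] tooly yaw 136.2 tilt 0.02 j [-0.09  0.5   0.33  1.9  -0.22  0.78  2.75] F [ 0.2 -0.9 -0.2] M [-0.02 -0.02 -0.05] w 0.0597
shift [ 0.3 -0.4  0.4] turn 0.0
```

View pics/w3.png

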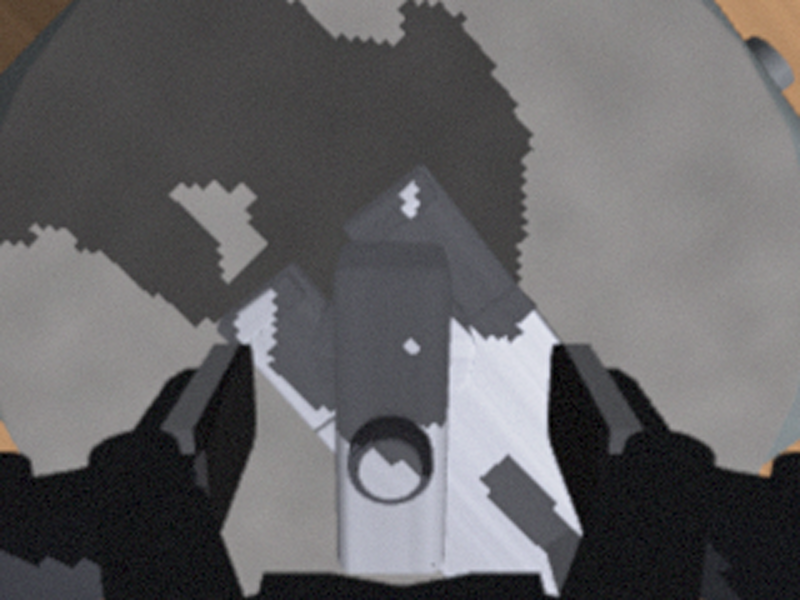

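View pics/s3.png

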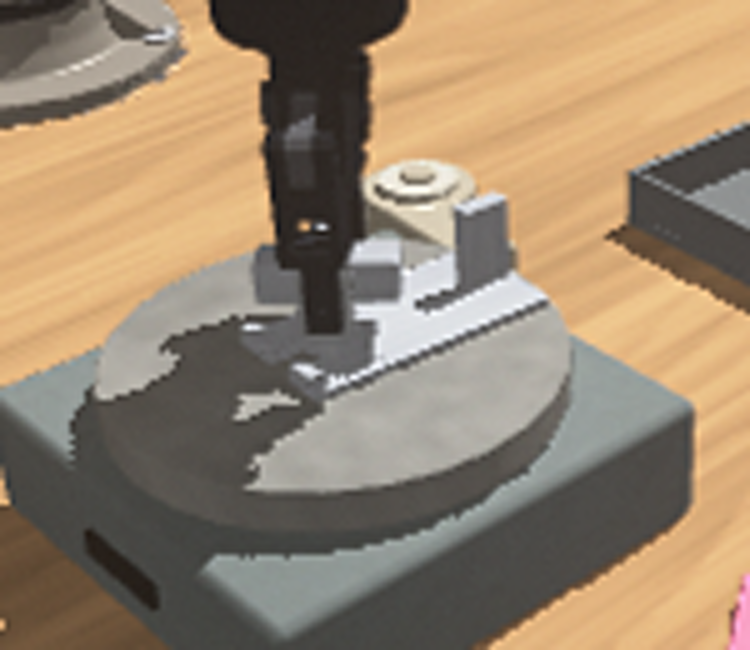

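The bar sits between the fingers (crop columns 335–450, fingers at 252 and 551). The fingertips are above the flange. I'll close gently.

>>> send_rows --moves '[0,0,0,0,0,0,0,0,0,0,0,0,0,0,0,0,0,0,0,0,0,0,0,0,0,0,0,0,0,0,0,0]' --hand 1 --newtons 30

```text
clock: 4.8
tcp_pos: [0.5665, -0.1598, 0.107]
orientation: [-1.232, 2.888, -0.004]
contact_force: [3.8, -4.0, 0.1]
grip_width: 0.0194
```

```bash
python3 - <<'E'
from h import *
goto([.5655,-.1595,.106],136.2)
E
```

```text
clock 4.80 tcp [ 0.5665 -0.1598  0.107 ] tooly yaw 136.2 tilt 0.18 j [-0.08  0.5   0.33  1.89 -0.22  0.78  2.75] F [ 3.8 -4.   0.1] M [-0.68 -0.75  0.  ] w 0.0194
shift [0.5 0.9 1. ] turn 0.0
```

>>> send_rows --moves '[0,-0.7,0,0,0,-1.4,0,0,0,-1.4,0,2,0,-1.4,0,4,0,-1.4,-0.2,6,0,-1.4,-0.3,8,0,-1.4,-0.4,8,0,-1.4,-0.4,8]'

```text
clock: 5.8
tcp_pos: [0.5667, -0.16, 0.107]
orientation: [-1.029, 2.967, -0.001]
contact_force: [3.7, -2.8, 5.1]
grip_width: 0.0195
```

```bash
python3 - <<'E'
from h import *
goto([.5655,-.1595,.106],128.2)
E
```

```text
clock 5.80 tcp [ 0.5667 -0.16    0.107 ] tooly yaw 128.3 tilt 0.06 j [-0.11  0.5   0.37  1.89 -0.25  0.79  2.63] F [ 3.7 -2.8  5.1] M [-0.58 -0.64  0.31] w 0.0195
shift [0.6 1.1 1. ] turn 0.1
```

It gives: the reaction moment is 0.31 N m, which matches the drag. Continuing.

>>> send_rows --moves '[0,0,-0.5,5,0,0,-0.7,10,0,0,-0.9,15,0,0,-1.1,20,0,0,-1.4,25,0,0,-1.6,30,0,0,-1.8,35,0,0,-2.0,40]'

```text
clock: 6.8
tcp_pos: [0.5671, -0.161, 0.1088]
orientation: [0.053, 3.139, -0.003]
contact_force: [5.5, -6.6, 0.3]
grip_width: 0.0194
```

```bash
python3 - <<'E'
from h import *
goto([.5655,-.1595,.106],88.2)
E
```

```text
clock 6.80 tcp [ 0.5671 -0.161   0.1088] tooly yaw 88.1 tilt 0.17 j [-0.24  0.53  0.55  1.9  -0.38  0.81  2.05] F [ 5.5 -6.6  0.3] M [-1.18 -1.15  0.38] w 0.0194
shift [1.6 1.5 2.8] turn -0.1
```

>>> send_rows --moves '[-0.5,-0.6,-0.2,4,-1,-1.2,-0.4,8,-1,-1.2,-0.6,13,-1,-1.2,-0.8,18,-1,-1.2,-1.0,23,-1,-1.2,-1.2,28,-1,-1.2,-1.4,33,-1,-1.2,-1.6,37]'

```text
clock: 7.8
tcp_pos: [0.5669, -0.1622, 0.1104]
orientation: [1.047, 2.962, -0.002]
contact_force: [0.5, -5.0, 4.5]
grip_width: 0.0191
```

```bash
python3 - <<'E'
from h import *
goto([.567,-.161,.11],51)
E
```

```text
clock 7.80 tcp [ 0.5669 -0.1622  0.1104] tooly yaw 51.1 tilt 0.07 j [-0.36  0.58  0.72  1.9  -0.51  0.84  1.52] F [ 0.5 -5.   4.5] M [-1.02 -0.45  0.33] w 0.0191
shift [0.6 1.  0.4] turn 0.1
```

>>> send_rows --moves '[-0.5,-0.6,-0.1,2,-0.5,-0.6,-0.2,4,-0.5,-0.6,-0.3,6,-0.5,-0.6,-0.4,8]'

```text
clock: 8.3
tcp_pos: [0.5667, -0.1624, 0.1107]
orientation: [-1.249, -2.882, 0.001]
contact_force: [1.3, -4.0, 5.4]
grip_width: 0.0191
```

```bash
python3 - <<'E'
from h import *
goto([.567,-.162,.11],43)
E
```

```text
clock 8.30 tcp [ 0.5667 -0.1624  0.1107] tooly yaw 43.1 tilt 0.03 j [-0.38  0.6   0.76  1.91 -0.54  0.86  1.41] F [ 1.3 -4.   5.4] M [-0.72 -0.32  0.39] w 0.0191
shift [0.1 0.5 0.7] turn 0.1
```

>>> send_rows --moves '[0,0,-0.1,2,0,0,-0.2,4,0,0,-0.3,5]'

```text
clock: 8.68
tcp_pos: [0.5666, -0.1625, 0.1109]
orientation: [-1.373, -2.825, 0.001]
contact_force: [1.3, -3.6, 5.0]
grip_width: 0.0194
```

```bash
python3 - <<'E'
from h import *
goto([.567,-.162,.11],38)
E
```

```text
clock 8.68 tcp [ 0.5666 -0.1625  0.1109] tooly yaw 38.2 tilt 0.05 j [-0.39  0.6   0.78  1.91 -0.55  0.86  1.34] F [ 1.3 -3.6  5. ] M [-0.81 -0.24  0.35] w 0.0194
shift [0.2 0.6 0.9] turn 0.2
```

>>> send_rows --moves '[0,0,-0.1,2,0,0,-0.2,4,0,0,-0.3,5]'

```text
clock: 9.05
tcp_pos: [0.5665, -0.1626, 0.1112]
orientation: [-1.497, -2.762, 0.002]
contact_force: [-0.1, -5.2, 4.5]
grip_width: 0.0191
```

```bash
python3 - <<'E'
from h import *
goto([.567,-.162,.11],33)
E
```

```text
clock 9.05 tcp [ 0.5665 -0.1626  0.1112] tooly yaw 33.1 tilt 0.07 j [-0.41  0.61  0.81  1.91 -0.57  0.87  1.27] F [-0.1 -5.2  4.5] M [-1.09 -0.04  0.35] w 0.0191
shift [0.2 0.7 1.2] turn 0.1
```

Edit , replacing
```

```
with
```

```

>>> send_rows --moves '[0,0,-0.1,2,0,0,-0.2,4,0,0,-0.3,5]'

```text
clock: 9.43
tcp_pos: [0.5664, -0.1626, 0.1113]
orientation: [-1.615, -2.694, 0.002]
contact_force: [0.2, -6.7, 3.0]
grip_width: 0.0195
```

```bash
python3 - <<'E'
from h import *
goto([.567,-.162,.11],28)
E
```

```text
clock 9.43 tcp [ 0.5664 -0.1626  0.1113] tooly yaw 28.1 tilt 0.09 j [-0.42  0.62  0.83  1.91 -0.59  0.88  1.2 ] F [ 0.2 -6.7  3. ] M [-1.29 -0.09  0.56] w 0.0195
shift [0.3 0.8 1.3] turn 0.1
```

The moment jumped to 0.56 N m. To confirm this is the stop, I'll make one small 2° probe.

>>> send_rows --moves '[0,0,0,1,0,0,0,2,0,0,0,2]'

```text
clock: 9.8
tcp_pos: [0.5664, -0.1627, 0.1113]
orientation: [-1.661, -2.666, 0.003]
contact_force: [-0.1, -6.0, 3.2]
grip_width: 0.0195
```

```bash
python3 - <<'E'
from h import *
goto([.567,-.162,.11],28)
E
```

```text
clock 9.80 tcp [ 0.5664 -0.1627  0.1113] tooly yaw 26.2 tilt 0.10 j [-0.43  0.63  0.84  1.91 -0.6   0.88  1.17] F [-0.1 -6.   3.2] M [-1.24 -0.02  0.61] w 0.0195
shift [0.4 0.9 1.3] turn -1.8
```

The moment rose again, to 0.61, so the nut is on its ring. I'll unwind the spring by 8° (only to zero torque) and then open partway.

>>> send_rows --moves '[0,0,0,-3,0,0,0,-6,0,0,0,-8,0,0,0,-8]'

```text
clock: 10.3
tcp_pos: [0.5665, -0.1625, 0.1113]
orientation: [-1.472, -2.775, 0.001]
contact_force: [0.4, -4.9, 2.5]
grip_width: 0.0195
```

```bash
python3 - <<'E'
from h import *
goto([.567,-.162,.11],28)
E
```

```text
clock 10.30 tcp [ 0.5665 -0.1625  0.1113] tooly yaw 34.1 tilt 0.06 j [-0.41  0.61  0.8   1.91 -0.57  0.87  1.28] F [ 0.4 -4.9  2.5] M [-1.13 -0.2   0.13] w 0.0195
shift [0.2 0.7 1.3] turn 6.1
```

>>> send_rows --moves '[0,0,0,0,0,0,0,0,0,0,0,0,0,0,0,0,0,0,-30,0,0,0,-65,0,0,0,-95,0,0,0,-120,0]' --hand 0.3

```text
clock: 11.3
tcp_pos: [0.5673, -0.1618, 0.2328]
orientation: [1.469, 2.776, 0.001]
contact_force: [0.2, 0.4, -0.1]
grip_width: 0.0598
```

>>> send_rows --moves '[0,0,0,0,0,0,0,0]'

```text
clock: 11.55
tcp_pos: [0.5668, -0.1614, 0.2308]
orientation: [-1.468, -2.776, -0.0]
contact_force: [0.2, -0.1, -0.6]
grip_width: 0.0597
```

```bash
python3 - <<'E'
from h import *
goto([.5655,-.161,.23],28)
f=r.grab_frame("wrist"); crop(f,"w4.png",160,80,320,240,2.5)
f=r.grab_frame("scene"); crop(f,"s4.png",190,145,150,130,5)
f=r.grab_frame("top"); crop(f,"t4.png",300,172,120,112,5)
E
```

```text
clock 11.55 tcp [ 0.5668 -0.1614  0.2308] tooly yaw 34.2 tilt 0.07 j [-0.51  0.47  0.93  1.81 -0.43  1.08  1.17] F [ 0.2 -0.1 -0.6] M [0.   0.06 0.01] w 0.0597
shift [ 1.  -0.8  0.8] turn 6.2
```

View pics/w4.png

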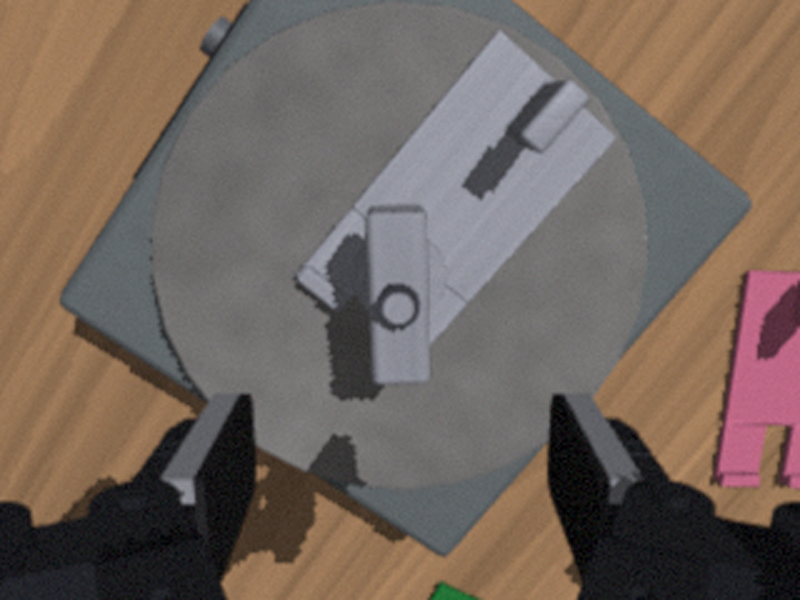

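View pics/s4.png

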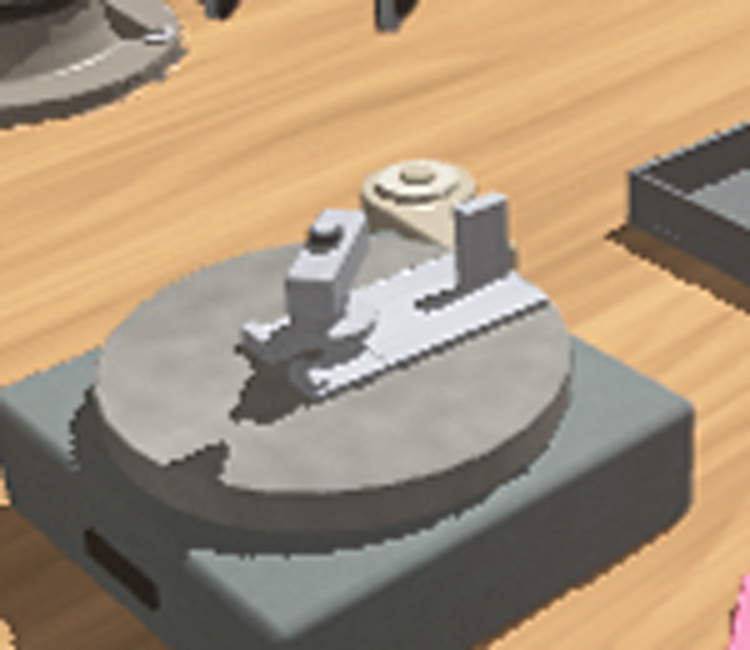

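The nut now stands visibly higher, with its flange clear of the washer. The bar top is centred at wrist crop (399,296) and the tab top at about (555,116). Next I measure the height, the tab and the washer axis.

```bash
python3 - <<'E'
from h import *
from scipy.optimize import least_squares as ls
w=r.grab_frame("wrist"); s=r.grab_frame("scene"); t=r.grab_frame("top")
cw=lambda p:np.array((160+p[0]/2.5-.3,80+p[1]/2.5-.3)); cs=lambda p:np.array((190+p[0]/5-.4,145+p[1]/5-.4))
def tri(a,b):
    return ls(lambda X:np.r_[proj(w,X)[0]-cw(a),proj(s,X)[0]-cs(b)],[.56,-.16,.13]).x
print("bar top far end/near end etc",tri((399.5,296),(328,246)))
print("tab top",tri((555,116),(481,202)))
B=np.array([onz(w,cw(p),.1375) for p in[(368,209),(426,209),(430,382),(374,383)]]);print(B.mean(0))
d=(B[2]+B[3]-B[0]-B[1])/2;v=(B[1]+B[2]-B[0]-B[3])/2;print(np.linalg.norm(d),np.linalg.norm(v),np.degrees(np.arctan2(d[1],d[0])))
T=np.array([onz(w,cw(p),.13) for p in[(566,82),(588,98),(545,152),(522,134)]]);print("tab",T.mean(0))
d=(T[0]+T[1]-T[2]-T[3])/2;v=T[0]-T[1];print(np.linalg.norm(d),np.linalg.norm(v),np.degrees(np.arctan2(d[1],d[0])))
W=np.array([onz(w,cw(p),.09) for p in[(500,32),(614,138),(298,280)]]);print("washer",W.round(4).tolist())
d=W[0]-W[2];print(np.linalg.norm(d),np.degrees(np.arctan2(d[1],d[0])))
d=W[0]-W[1];print(np.linalg.norm(d),np.degrees(np.arctan2(d[1],d[0])))
crop(t,"t5.png",300,172,120,112,5)
goto([.574,-.083,.23],-5.5)
E
```

```text
bar top far end/near end etc [ 0.56479044 -0.16049141  0.13484048]
tab top [ 0.57337548 -0.08390812  0.12924343]
[ 0.56493173 -0.16056086  0.1375    ]
0.059667426877953386 0.018917303950999786 -54.26219922903128
tab [ 0.57340123 -0.08416208  0.13      ]
0.021061784106101974 0.008791780016675202 85.87825248113712
washer [[0.5459, -0.0679, 0.09], [0.6036, -0.0742, 0.09], [0.5345, -0.1877, 0.09]]
0.12036501304302397 84.56024963677544
0.058081496284696714 173.76130597346588
clock 11.85 tcp [ 0.5669 -0.1618  0.231 ] tooly yaw 34.2 tilt 0.06 j [-0.51  0.47  0.93  1.81 -0.42  1.08  1.17] F [ 0.1 -0.3  0.1] M [ 0.01 -0.02 -0.01] w 0.0596
shift [61.1 50.2  1. ] turn 39.7
```

View pics/t4.png

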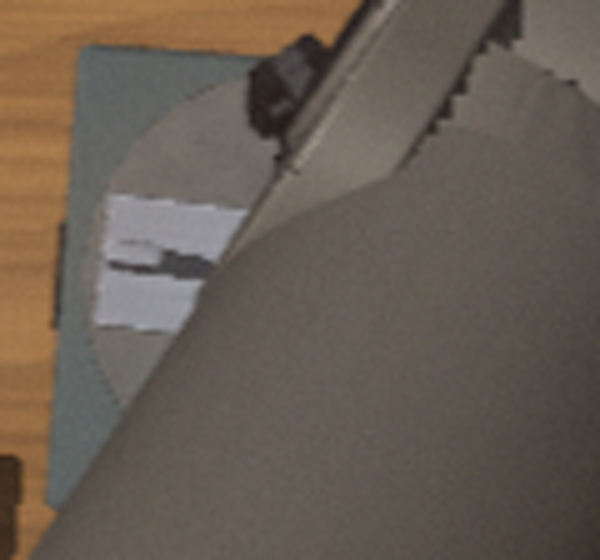

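Checks: the bar turned about 101° net against 110° at the tool. The difference is the wind-up of a real stop, which puts the start at about 0.84 rad from tight, within 0–1. The triangulated rise of about 4 mm agrees. The tab is at (0.5735,-0.084) and the pull axis is 84.5°. Moving over the tab.

>>> send_rows --moves '[10,8,0,8,25,20,0,16,40,32,0,24,52,42,0,32,60.5,49.5,0,39.7,60.5,49.5,0,39.7,60.5,49.5,0,39.7]' --hand 0.45 --newtons 80

```text
clock: 12.72
tcp_pos: [0.5739, -0.0846, 0.2316]
orientation: [2.323, 2.115, -0.001]
contact_force: [0.7, -0.3, -0.5]
grip_width: 0.0467
```

```bash
python3 - <<'E'
from h import *
for i in range(3):
    w=r.grab_frame("wrist"); goto([.5735,-.084,.098],-5.5)
crop(w,"w6.png",200,100,240,180,3.3)
E
```

```text
clock 12.78 tcp [ 0.5739 -0.0847  0.2316] tooly yaw -5.4 tilt 0.01 j [-0.76  0.54  1.13  1.84 -0.55  1.12  0.47] F [-0.9 -0.3  0.6] M [-0.05 -0.01 -0.03] w 0.0472
shift [  0.7  -0.5 133.6] turn 0.1
clock 12.82 tcp [ 0.5739 -0.0848  0.2317] tooly yaw -5.4 tilt 0.01 j [-0.76  0.54  1.13  1.84 -0.55  1.12  0.47] F [-0.2 -0.7 -0.2] M [ 0.    0.02 -0.04] w 0.0468
shift [  0.8  -0.5 133.7] turn 0.1
clock 12.88 tcp [ 0.5739 -0.0848  0.2317] tooly yaw -5.5 tilt 0.02 j [-0.76  0.54  1.13  1.84 -0.55  1.12  0.47] F [-0.4  0.1 -0.7] M [-0.01  0.02 -0.04] w 0.0470
shift [  0.7  -0.5 133.7] turn 0.0
```

View pics/w6.png

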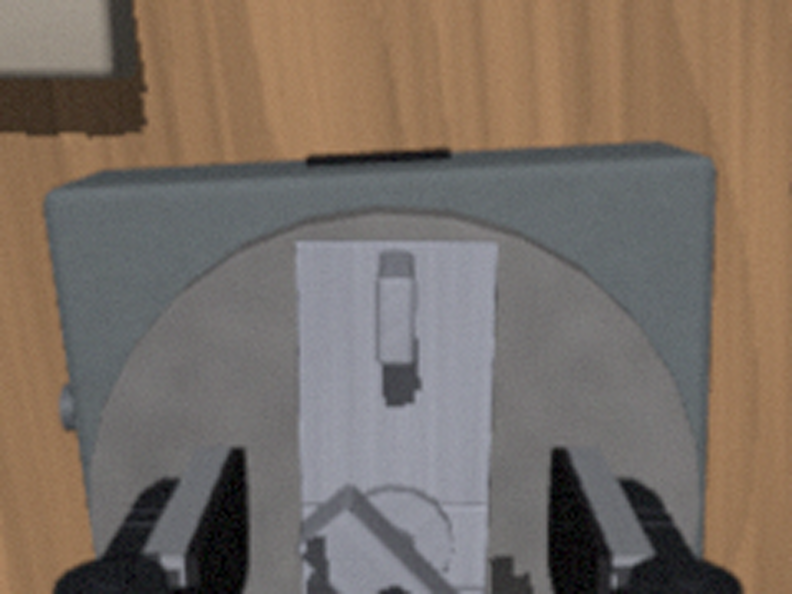

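The tab lies midway between the fingers (column 396), and its edges are aligned with the tool. Descending.

>>> send_rows --moves '[0.7,-0.4,20,0,0.7,-0.4,45,0,0.7,-0.4,70,0,0.7,-0.4,95,0,0.7,-0.4,115,0,0.7,-0.4,127,0,0.7,-0.4,133,0,0.7,-0.4,133,0]'

```text
clock: 13.88
tcp_pos: [0.5739, -0.0833, 0.0986]
orientation: [2.325, 2.113, 0.0]
contact_force: [-0.5, -0.2, 0.1]
grip_width: 0.0471
```

```bash
python3 - <<'E'
from h import *
goto([.5735,-.084,.098],-5.5)
s=r.grab_frame("scene"); crop(s,"s6.png",190,145,150,130,5)
t=r.grab_frame("top")
for p in [(265,310),(293,262),(297,265)]: print("volute",onz(t,p,.04).round(3))
goto([.5735,-.084,.098],-5.5)
E
```

```text
clock 13.88 tcp [ 0.5739 -0.0833  0.0986] tooly yaw -5.5 tilt 0.01 j [-0.63  0.69  0.95  1.94 -0.72  0.89  0.6 ] F [-0.5 -0.2  0.1] M [-0.01 -0.02 -0.02] w 0.0471
shift [-0.7 -0.3  0.6] turn 0.0
volute [0.376 0.052 0.04 ]
volute [ 0.486 -0.009  0.04 ]
volute [ 0.479 -0.018  0.04 ]
clock 13.97 tcp [ 0.5742 -0.0834  0.0992] tooly yaw -5.5 tilt 0.06 j [-0.63  0.69  0.95  1.94 -0.72  0.89  0.6 ] F [-0.   0.7 -0.1] M [0.01 0.04 0.  ] w 0.0470
shift [-0.7 -0.7  1.2] turn 0.0
```

View pics/s6.png

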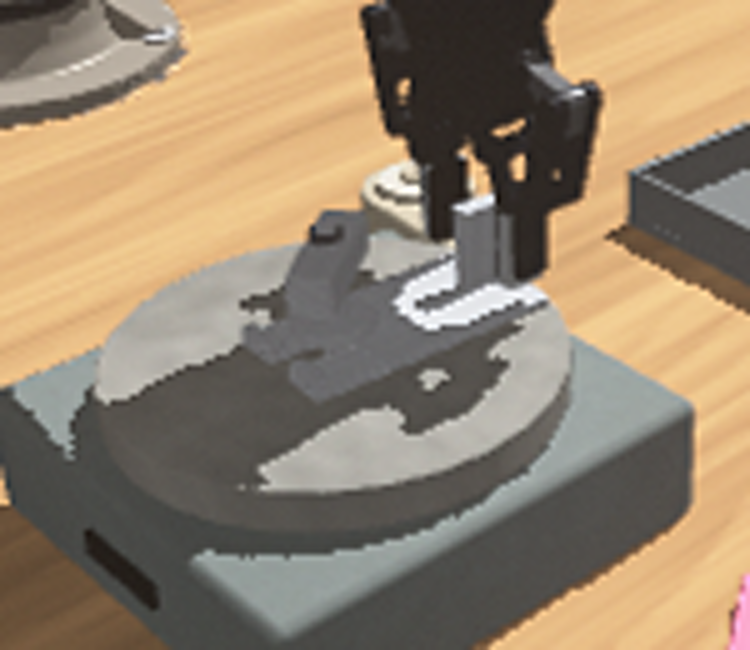

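The fingers straddle the tab (crop about 480,240). Closing.

>>> send_rows --moves '[0,0,0,0,0,0,0,0,0,0,0,0,0,0,0,0,0,0,0,0,0,0,0,0,0,0,0,0]' --hand 1 --newtons 60

```text
clock: 14.85
tcp_pos: [0.5741, -0.0832, 0.0991]
orientation: [2.324, 2.113, 0.001]
contact_force: [-0.5, 0.4, 6.2]
grip_width: 0.0092
```

```bash
python3 - <<'E'
from h import *
goto([.5735,-.084,.098],-5.5)
E
```

```text
clock 14.85 tcp [ 0.5741 -0.0832  0.0991] tooly yaw -5.5 tilt 0.04 j [-0.63  0.69  0.95  1.94 -0.72  0.89  0.6 ] F [-0.5  0.4  6.2] M [0.13 0.27 0.07] w 0.0092
shift [-0.8 -0.5  1.1] turn 0.0
```

>>> send_rows --moves '[0,0,-0.5,0,0,0,-0.5,0,2,0,-0.5,0,4,0,-0.5,0,7,0,-0.5,0,10,0,-0.5,0]'

```text
clock: 15.6
tcp_pos: [0.5746, -0.0731, 0.0991]
orientation: [-2.325, -2.113, 0.0]
contact_force: [-0.0, -1.6, 0.2]
grip_width: 0.009
```

```bash
python3 - <<'E'
from h import *
goto([.5735,-.084,.098],-5.5)
E
```

```text
clock 15.60 tcp [ 0.5746 -0.0731  0.0991] tooly yaw -5.5 tilt 0.01 j [-0.65  0.69  0.95  1.94 -0.72  0.9   0.58] F [-0.  -1.6  0.2] M [-0.3   0.02 -0.03] w 0.0090
shift [-10.9  -0.1   1.1] turn 0.0
```

>>> send_rows --moves '[3,0,0,0,6,0,0,0,9,0,0,0,12,0,0,0,15,0,0,0,18,0,0,0]'

```text
clock: 16.35
tcp_pos: [0.5764, -0.0551, 0.0991]
orientation: [-2.325, -2.113, 0.0]
contact_force: [-0.2, -1.0, 0.6]
grip_width: 0.0092
```

```bash
python3 - <<'E'
from h import *
goto([.5735,-.084,.098],-5.5)
s=r.grab_frame("scene"); crop(s,"s7.png",190,145,150,130,5)
E
```

```text
clock 16.35 tcp [ 0.5764 -0.0551  0.0991] tooly yaw -5.5 tilt 0.00 j [-0.69  0.69  0.95  1.94 -0.73  0.9   0.55] F [-0.2 -1.   0.6] M [-0.35  0.05 -0.01] w 0.0092
shift [-29.   -0.2   1.1] turn 0.0
```

View pics/s7.png

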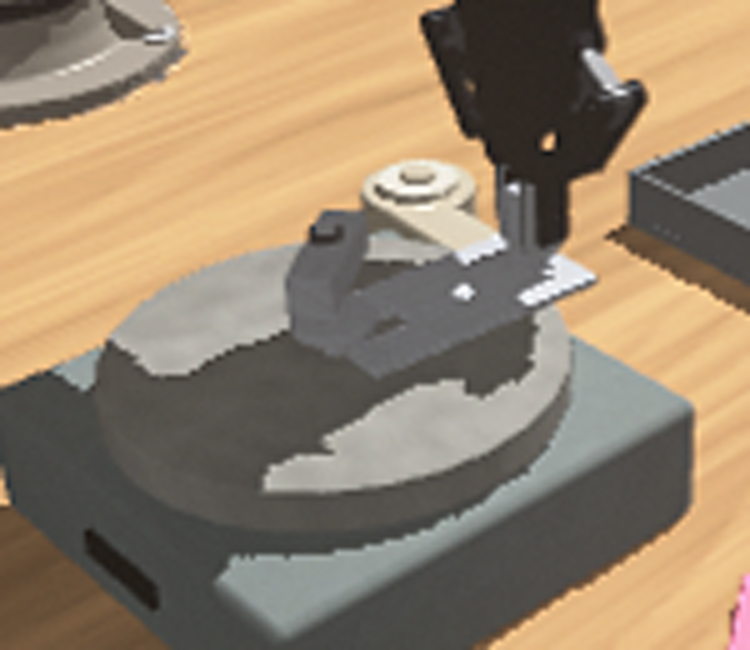

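The washer is about 29 mm out, sliding level with about 1 N, and its lips are passing under the flange. Continuing to about 77 mm, then lifting.

>>> send_rows --moves '[5,0,0,0,10,0,0,0,16,0,0,0,22,0,0,0,29,0,0,0,36,0,0,0,43,0,-0.3,0,48,0,-0.5,0]' --newtons 80

```text
clock: 17.4
tcp_pos: [0.5808, -0.0064, 0.0993]
orientation: [-2.323, -2.113, 0.0]
contact_force: [-0.0, -0.1, -2.5]
grip_width: 0.0087
```

```bash
python3 - <<'E'
from h import *
goto([.576,.02,.16],-5.5)
E
```

```text
clock 17.40 tcp [ 0.5808 -0.0064  0.0993] tooly yaw -5.4 tilt 0.06 j [-0.77  0.7   0.96  1.94 -0.73  0.9   0.47] F [-0.  -0.1 -2.5] M [-0.    0.01  0.01] w 0.0087
shift [ 25.8  -7.3 -60.7] turn 0.1
```

>>> send_rows --moves '[2,0,-8,0,6,0,-18,0,15,-2,-28,0,30,-5,-36,0,50,-9,-40,0,72,-14,-40,0,95,-18,-40,0,118,-22,-40,0]'

```text
clock: 18.4
tcp_pos: [0.57, 0.1141, 0.1399]
orientation: [-2.323, -2.114, -0.001]
contact_force: [1.2, 0.2, -2.1]
grip_width: 0.0088
```

>>> send_rows --moves '[23,-4,0,0,46,-8,0,0,70,-13,0,0,92,-18,0,0,115,-22,0,0,132,-26,0,0,143,-28,0,0,146,-28,0,0]'

```text
clock: 19.4
tcp_pos: [0.5563, 0.2606, 0.1395]
orientation: [2.324, 2.114, -0.0]
contact_force: [-0.6, -1.0, -2.8]
grip_width: 0.0091
```

>>> send_rows --moves '[0,0,0,0,0,0,0,0]'

```text
clock: 19.65
tcp_pos: [0.5566, 0.2589, 0.1397]
orientation: [2.326, 2.111, -0.0]
contact_force: [0.9, -0.6, -3.0]
grip_width: 0.0088
```

```bash
python3 - <<'E'
from h import *
goto([.556,.261,.14],-5.5)
s=r.grab_frame("scene"); crop(s,"s8.png",240,120,200,140,4)
s=r.grab_frame("top"); crop(s,"t8.png",130,160,300,140,2.6)
E
```

```text
clock 19.65 tcp [0.5566 0.2589 0.1397] tooly yaw -5.6 tilt 0.02 j [-1.23  0.72  1.04  1.84 -0.72  1.02  0.01] F [ 0.9 -0.6 -3. ] M [ 0.01 -0.05  0.03] w 0.0088
shift [ 2.  -0.8 -0.3] turn -0.1
```

View pics/s8.png

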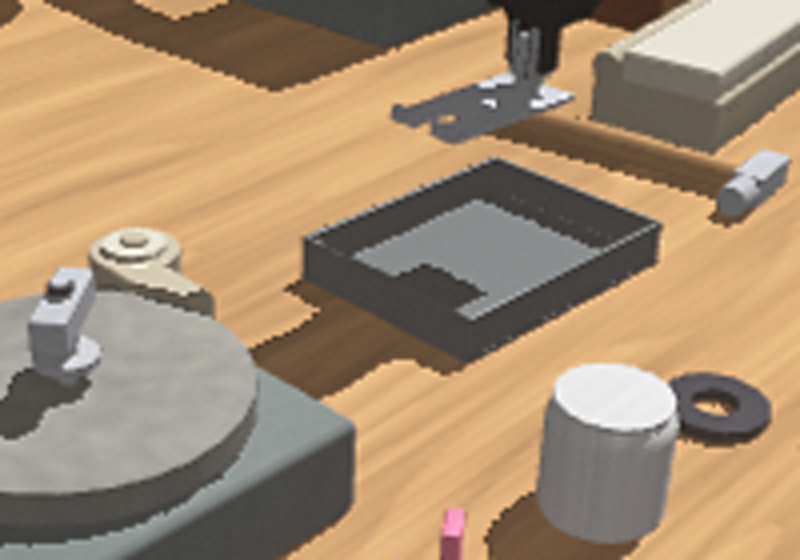

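View pics/t8.png

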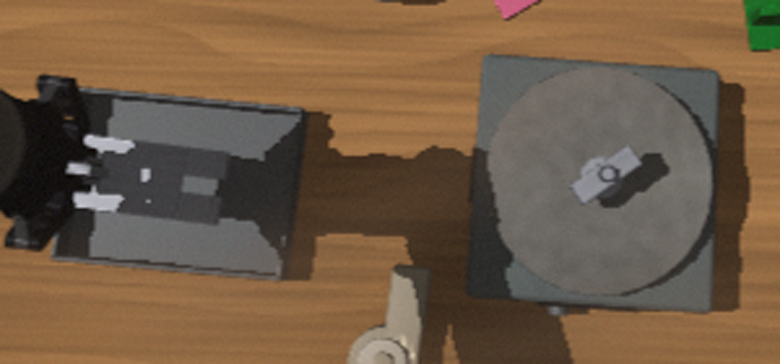

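The washer hangs level above the tray, with the tab end at top crop (75,170). Before lowering, I check the tray centre with the scene camera.

```bash
python3 - <<'E'
from h import *
s=r.grab_frame("scene")
C=np.array([onz(s,(240+p[0]/4-.4,120+p[1]/4-.4),.034) for p in[(303,237),(497,158),(661,226),(469,312)]]);print(C.round(4).tolist(),C.mean(0))
goto([.556,.261,.028],-3.5)
E
```

```text
[[0.4712, 0.1191, 0.034], [0.487, 0.3255, 0.034], [0.6446, 0.3112, 0.034], [0.6214, 0.1161, 0.034]] [0.55607931 0.21796735 0.034     ]
clock 19.80 tcp [0.5565 0.2594 0.1397] tooly yaw -5.5 tilt 0.00 j [-1.23  0.72  1.04  1.84 -0.72  1.02  0.01] F [ 0.4 -0.3 -2.5] M [0.14 0.04 0.02] w 0.0090
shift [  1.6  -0.6 111.7] turn -2.0
```

Both cameras agree on the tray centre, about (0.554,0.217), leaving more than 30 mm of side margin. Lowering.

>>> send_rows --moves '[1.5,0,12,0,1.5,0,30,0,1.5,0,48,0,1.5,0,66,0,1.5,0,84,0,1.5,0,98,0,1.5,0,108,0,1.5,0,113,0]'

```text
clock: 20.8
tcp_pos: [0.5565, 0.2614, 0.026]
orientation: [-2.325, -2.113, 0.0]
contact_force: [-0.3, 0.0, -3.5]
grip_width: 0.0089
```

>>> send_rows --moves '[0,0,1,0,0,0,2,0,0,0,3,0,0,0,4,0]'

```text
clock: 21.3
tcp_pos: [0.5566, 0.2616, 0.0228]
orientation: [2.325, 2.113, 0.001]
contact_force: [-0.6, -0.2, -1.7]
grip_width: 0.0088
```

```bash
python3 - <<'E'
from h import *
goto([.556,.261,.019],-5.5)
s=r.grab_frame("scene"); crop(s,"s9.png",300,130,130,95,6)
E
```

```text
clock 21.30 tcp [0.5566 0.2616 0.0228] tooly yaw -5.5 tilt 0.02 j [-1.14  0.85  0.88  1.89 -0.88  0.85  0.11] F [-0.6 -0.2 -1.7] M [ 0.08 -0.03  0.04] w 0.0088
shift [-0.7 -0.6  3.8] turn 0.0
```

View pics/s9.png

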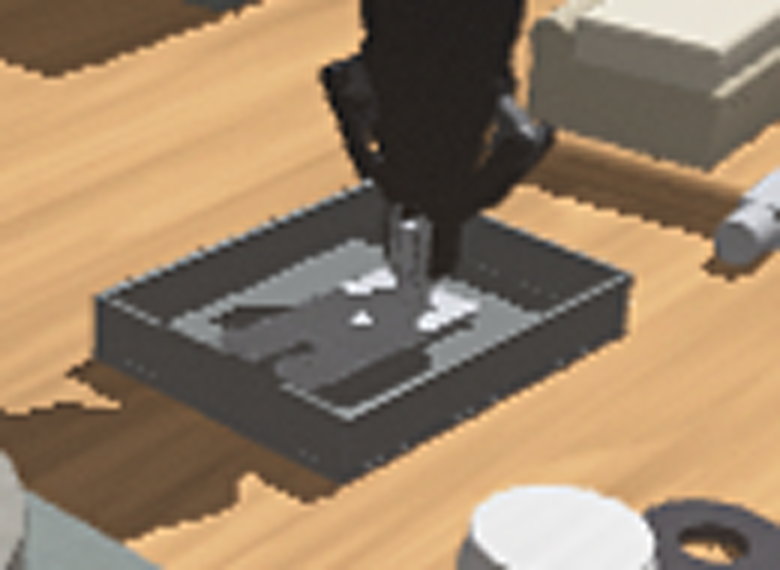

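The washer is inside the tray walls, just above the floor. Easing down the last few millimetres.

>>> send_rows --moves '[0,0,1,0,0,0,2,0,0,0,3,0,0,0,3,0]'

```text
clock: 21.85
tcp_pos: [0.5565, 0.2615, 0.0195]
orientation: [-2.325, -2.113, 0.0]
contact_force: [-0.3, -0.9, -2.6]
grip_width: 0.0088
```

```bash
python3 - <<'E'
from h import *
goto([.556,.261,.019],-5.5)
E
```

```text
clock 21.85 tcp [0.5565 0.2615 0.0195] tooly yaw -5.5 tilt 0.01 j [-1.14  0.85  0.87  1.89 -0.88  0.84  0.11] F [-0.3 -0.9 -2.6] M [ 0.07 -0.03 -0.01] w 0.0088
shift [-0.5 -0.4  0.5] turn 0.0
```

>>> send_rows --moves '[0,0,0.5,0,0,0,1,0,0,0,1,0]'

```text
clock: 22.22
tcp_pos: [0.5566, 0.2615, 0.0191]
orientation: [-2.325, -2.113, -0.001]
contact_force: [-2.9, -0.9, 5.7]
grip_width: 0.009
```

```bash
python3 - <<'E'
from h import *
goto([.556,.261,.019],-5.5)
E
```

```text
clock 22.23 tcp [0.5566 0.2615 0.0191] tooly yaw -5.5 tilt 0.03 j [-1.13  0.85  0.87  1.89 -0.88  0.84  0.11] F [-2.9 -0.9  5.7] M [-0.03  0.6  -0.04] w 0.0090
shift [-0.6 -0.5  0.1] turn 0.0
```

Floor contact felt: force went from -2.6 to +5.7 N, at the expected height. Releasing, then rising.

>>> send_rows --moves '[0,0,-0.3,0,0,0,-0.3,0,0,0,-0.3,0,0,0,-0.3,0,0,0,-0.3,0,0,0,-0.3,0]' --hand 0.5

```text
clock: 22.98
tcp_pos: [0.5565, 0.2615, 0.0189]
orientation: [-2.325, -2.113, -0.0]
contact_force: [0.1, -0.3, -0.8]
grip_width: 0.0429
```

>>> send_rows --moves '[0,0,-10,0,0,0,-30,0,0,0,-60,0,0,0,-95,0,0,0,-130,0,0,0,-160,0,0,0,-180,0,0,0,-180,0]'

```text
clock: 23.98
tcp_pos: [0.5573, 0.2616, 0.2007]
orientation: [2.325, 2.113, 0.005]
contact_force: [-0.3, 0.4, 0.1]
grip_width: 0.0427
```

```bash
python3 - <<'E'
from h import *
r.grab_frame("wrist");goto([.556,.261,.019],-5.5)
s=r.grab_frame("scene"); cv2.imwrite("pics/s10.png",s["img"][:,:,::-1]); crop(s,"s10c.png",190,145,240,130,3.3)
w=r.grab_frame("wrist"); cv2.imwrite("pics/w10.png",w["img"][:,:,::-1])
t=r.grab_frame("top"); cv2.imwrite("pics/t10.png",t["img"][:,:,::-1])
E
```

```text
clock 24.02 tcp [0.5565 0.2616 0.1993] tooly yaw -5.5 tilt 0.05 j [-1.28  0.66  1.11  1.79 -0.65  1.12 -0.04] F [-1.3  0.7 -1.8] M [-0.05  0.02 -0.05] w 0.0425
shift [ -0.8  -0.5 180.3] turn 0.0
```

View pics/s10c.png

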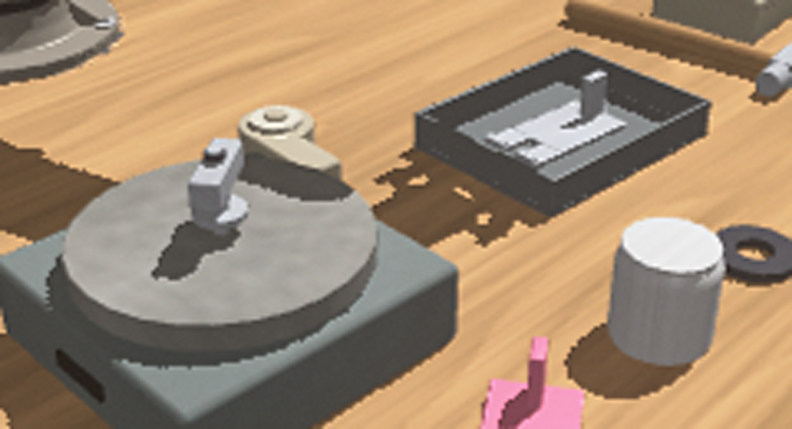

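View pics/w10.png

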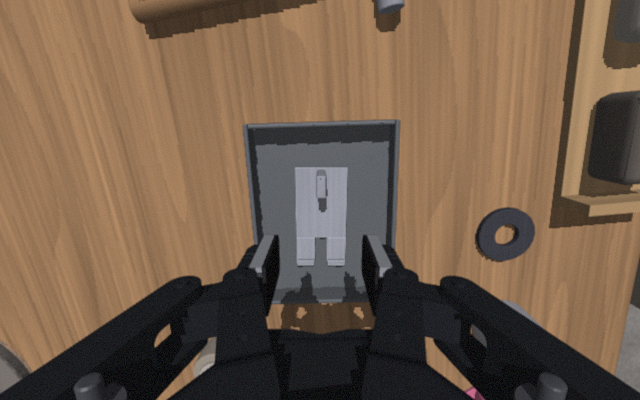

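View pics/t10.png

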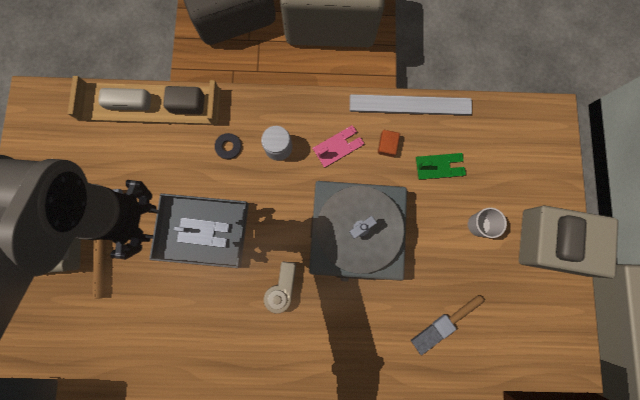

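The washer lies flat in the middle of the tray, tab up (wrist (321,215), top (205,232)). The nut stands on the spindle at top (363,227). The brush, volute, pot, pink and green look-alikes and block are at their starting pixels. The arm touches nothing, so I'm handing in.

```bash
python3 -c "
from bench import r
print(r.hand_in())"
```

```text
the job is handed in; nothing more can be done
None
```

I backed the nut off to its retaining ring, drew the washer out and laid it flat in the tray. The job was handed in at about 24 s, and the hand-in reported no verdict.

- **Nut:** I turned it clockwise against about 0.33 N m of drag until the moment rose to 0.61 N m, then unwound the spindle before letting go. The bar turned about 101° net against 110° at the tool, and that gap fits the wind-up at a real stop.
- **Washer:** It slid out level with about 1–2 N of pull. I set it on the tray floor with a measured contact of about 6 N before opening the fingers.
- **Last checks:** The final pictures show the washer flat in the middle of the tray, tab up, with the gripper clear. The nut was still raised, and the other things in view looked unmoved; the mallet was partly hidden by the arm.
- **Disagreement:** The camera estimate put the bar's top at 0.135 m, where the ring position should give 0.1375 m. It had also read about 2 mm low before the turning, within the calibration's tolerance. I therefore relied on the felt stop and the net turn for the nut's height.

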